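Unlock the code-locked sample box

TASK

Unlock the grey steel sample box by its two code dials: turn the left dial to 2 and the right dial to 4, feeling near each number for the place where the dial drops into its gate and stops dead, then slide the bolt on top all the way to the right. The lock is worn, so its gates lie a little off the numbers: push the dial pegs and the bolt post gently with the fingertips rather than pinching them, never force them, and leave the box's neighbours where they stand.

Things in the scene. Friction and masses are not known exactly. Their poses are not given: they have to be found in the camera images.
- lockbox: Grey steel box fixed to the table, 174 (x) x 294 (y) x 90 mm high. Origin: centre of its underside, z up, x away from the robot, y to the left; its place and yaw vary. On its flat top are two dials, axes at x = 20, y = +70 mm (left) and -70 mm (right), and along the near edge a sliding bolt
- dial_left_axis (a point): Centre of the left dial's flat top face, 98 mm above the table; axes as the box's (does not turn with the dial). The dial is a black disc 76 mm across, 8 mm thick. Around its far half the numbers 1 to 5 are groups of 1 to 5 small white dots, 51 mm from the axis, running clockwise seen from above, 1 at the left, 5 at the right
- dial_right_axis (a point): The same for the right dial, an identical one
- dial_left_peg (a point): Centre of the top end of the left dial's upright steel peg: 11 mm thick, 30 mm from the dial axis, rising 26 mm above the disc. Push it round by its side near the top half; it and the white line from the centre point at the number set. A push over 18 N by the fingers counts as forcing. Pushing takes 3 to 5 N, up to about 9 N through a false notch
- dial_right_peg (a point): The same for the right dial
- dial_left_code (a point): The number 2 of the left dial: middle of its group of two dots on the box top, 51 mm from the dial axis. The one deep gate lies near it, up to 0.25 rad to either side (differs in each run, cannot be seen). There a hidden spring pin drops in and the dial stops dead, both ways, with about 0.02 rad of play. The dial must stand within about 0.06 rad of the gate to catch
- dial_right_code (a point): The number 4 of the right dial (four dots), likewise, with a gate shift of its own. On both dials the other numbers have shallow false notches, shifted from their numbers as the gate is: clicks that can be pushed through gently
- dial_left (a joint): Left dial's angle in rad, growing clockwise seen from above: 0 at number 1, then 0.68 per number; 2 is 0.68. The direction from axis to peg is 1.36 minus this value, counter-clockwise from the box's x axis. End stops at -0.3 and 3.05. Starts between 1.7 and 2.3, so turn it counter-clockwise to 2
- dial_right (a joint): Right dial's angle, same sense and scale; 4 is 2.04. Starts between 0.4 and 1.0, so turn it clockwise to 4
- bolt_guides (a point): Middle of the bolt's track, on the box top (90 mm above the table), axes as the box's. The track runs along y. Steel guides stand on it at y = +52 and -52 mm (26 mm along x, 10 mm along y, 14 mm high), and a keeper at y = +85 mm (16 mm high)
- bolt_post (a point): Centre of the top end of the bolt's upright round post: 12 mm thick, rising 24 mm above the bolt bar (bar 12 mm wide, 140 mm long, its top 8 mm above the box top). Locked, the post stands 12 mm left of the middle of the track
- bolt (a joint): Travel of the bolt in m: 0 locked, 0.032 fully open at its soft stop, growing as the post is pushed to the right (the box's -y). Friction about 2.5 N. Until both dials are caught in their gates it stops dead after about 2 to 3 mm. A push over 18 N by the fingers counts as forcing
- mouse: Bystander: black computer mouse, round, 62 mm across and 34 mm high, loose on the table; origin under its centre
- scanner: Bystander: white hand-held code scanner standing on a round weighted foot 110 mm across, 230 mm high in all; origin under the foot's centre
- cartridge_tray: Bystander: grey plastic tray of white test cartridges, 90 x 160 mm, 75 mm high; origin under its centre

How it is judged:
By the outcome, as a careful person would: the job done as asked, in the order asked, and still so for the second after the job is handed in, with the robot touching nothing.
It also fails if it takes over 72 s, if anything falls off the work surface, if the arm or the gripper's body presses on something with over 40 N, if the wrist force passes 120 N, or if a joint passes its speed limit or range.

ROBOT

A 6-joint arm with a two-finger parallel gripper is mounted at the origin on the work surface. World frame = base frame: x ahead of the robot, y to its left, z up, the work surface at z = 0. Lengths are in m, angles in rad, forces in N, time in s.
With the tool pointing down it reaches from about 0.375 to 0.825 m from the base axis. Payload 5.5 kg.
Tool frame: the origin (TCP) lies at the centre of the arm's flange, where the gripper is bolted on; the fingertips stand 173 mm ahead of it and the grasp point (between the pads) lies 155 mm ahead of it; z points along the fingers, y is the line along which they close (so a half turn about z gives the same grasp; the last joint's range is limited). The gripper opens to 85 mm and grips with 20 to 120 N. Pads are 22 mm wide; open, the fingers measure 114 mm over their backs; the gripper's body (76 mm by 85 mm) begins 54 mm behind the grasp point. The pads swing forward as they close: fully open they stand 13 mm farther back than shut.
Start: joints at [1.291, 0.314, -0.047, 1.21, 0, 1.571], TCP at [0.166, 0.577, 0.405] pointing down, gripper open.
Joint ranges: [-2.67, 2.67], [-0.69, 1.73], [-1.03, 1.25], [-2.08, 2.16], [-1.42, 1.45], [-3.14, 3.14]. Speed limits (rad/s): [2.39, 2.39, 3.01, 3.14, 3.14, 3.14].

INTERFACE

Orientations are given as a unit quaternion [x, y, z, w].
In Python, from plant import robot gives the robot as it stands. The module is installed in compiled form; this text tells all that it offers.
- The arm moves only by the tool step_arm, never from a script. Its argument "increments" is one flat list of numbers, 6 for each row, row after row: the shift along the tool's x, y, z in cm, then the turn, a rotation vector about the tool's x, y, z in rad. In form: [dx, dy, dz, wx, wy, wz, dx, dy, dz, wx, wy, wz, ...]. A call has 1 to 8 rows; each row is the pose to reach, as a shift and turn from the pose commanded when the call began, along the tool's axes at that moment; what a row does not reach only later rows make up. A row lasts 1/10 s, in which the tool goes at most 50 mm and 8.59 degrees, less where a joint would pass 70% of its speed; a pose out of reach is approached as far as the arm can. A call with a gripper value outside its range is refused whole. "grip" is the finger opening in cm, from 0 to 8.54, set as the call begins (left out, the last holds). The fingers move at their own pace and stop on an object; "squeeze" is the grip in N (left out, the last holds). Time passes only in rows, so rows that repeat a pose let the fingers close. It gives the time, the measured TCP pose, the force, the opening and the grip force at its end, in the units of the state.
- robot.get_state(): the state, without advancing time (a new reading comes with each control period).
- robot.capture(name): name is "side" or "top"; returns a dict with "color" (384x512x3 uint8, red, green, blue), "fx", "fy", "cx", "cy" (pixels), "k1" (the pictures are not rectified: a ray, as slopes to the right and down, at radius r is drawn at 1 + k1 r^2 times it, then the intrinsics apply), "camera_from_world" (4x4, takes a point from world to camera coordinates). Camera axes: x right, y up, looking along -z (the intrinsics and any distortion apply to the point x, -y, -z); pixel columns grow to the right and rows downward; lengths in m; the calibration is good to about 2 mm. A picture is of the moment at which its call begins. There is no depth.
- robot.close_job(): hands the job in; it is judged then, once.
Trained networks look in the newest picture that a camera, given by its name, has taken for a name from the list of things; names that differ only in an ending like _2 or _b are one class to them, and where a whole thing is asked for, a point or a joint stands for the part that bears it (a point fixed in the world has none). Each returns a list of dicts, best first, with "p" (0 to 1); they miss things now and then, are a little off and sometimes report something else, mostly with a low value. They report only what shows in the picture. A call takes as long as a camera call.
- robot.trace(camera, target): "mask" (384x512 bool, what is visible of it) and "box" ([left, top, right, bottom] in pixels, round what is visible of it).
- robot.mark_of(camera, target): "position" ([column, row] in pixels: a listed point, or the origin of a listed thing).
The state is a dict: "clock": time; "q": joint angles; "qvel": joint speeds; "tau": joint torques, N m; "tool_pos": TCP position; "tcp_rot": TCP orientation; "wrist_force": force on the tool from outside, world axes, zero at the start; "moment": the same for the moment, N m; "opening": opening from 0.0 (shut) to 1.0 (fully open); "finger_force": force on a finger pad.
Only numpy, scipy, OpenCV 4.12 (cv2) and the standard library are available. Lean on these libraries where they do the work, as an engineer would, in place of code of your own. Each camera call takes 0.05 s, during which the arm holds its last target. There are 200 camera calls.

## Working session

There is one attempt and no reset: what is moved stays moved. The work goes in short steps, Python scripts to look and compute and a tool call to move; the robot and the scene stay as the last step left them, time stands still between calls to the robot, and variables do not carry over. Pictures are saved under pics/ and viewed, at most 10 in all, crops included, and the job is handed in when it is done.

Besides the shell and the picture viewer there is one more tool, called after ">>>" as name(argument=value, ...) on one line, values as JSON. step_arm: Moves the arm, as the interface text tells. Its arguments: {"type":"object","properties":{"increments":{"type":"array"},"grip":{"type":"number"},"squeeze":{"type":"number"}},"required":["increments"]}

```bash
mkdir -p pics; cat > h.py <<'E'
import numpy as np, cv2
from plant import robot
def pix2ray(c,p):
    d=np.array([(p[0]-c['cx'])/c['fx'],(p[1]-c['cy'])/c['fy']]);u=d.copy()
    for _ in range(20): u=d/(1+c['k1']*(u@u))
    M=np.array(c['camera_from_world']);R=M[:3,:3];t=M[:3,3]
    return -R.T@t, R.T@np.array([u[0],-u[1],-1.])
def at_z(c,p,z):
    o,d=pix2ray(c,p); return o+d*(z-o[2])/d[2]
def proj(c,P):
    M=np.array(c['camera_from_world']);q=M[:3,:3]@np.array(P)+M[:3,3]
    u=np.array([q[0],-q[1]])/-q[2];u=u*(1+c['k1']*(u@u))
    return np.array([c['cx']+c['fx']*u[0],c['cy']+c['fy']*u[1]])
def tri(c1,p1,c2,p2):
    A=[];b=[]
    for c,p in((c1,p1),(c2,p2)):
        o,d=pix2ray(c,p);d=d/np.linalg.norm(d);Q=np.eye(3)-np.outer(d,d);A.append(Q);b.append(Q@o)
    return np.linalg.lstsq(np.vstack(A),np.hstack(b),rcond=None)[0]
Z=dict(dial_left_axis=.098,dial_right_axis=.098,dial_left_peg=.124,dial_right_peg=.124,dial_left_code=.09,dial_right_code=.09,bolt_guides=.09,bolt_post=.122,lockbox=0,mouse=0,scanner=0,cartridge_tray=0)
E
python3 - <<'E'
from h import *
np.set_printoptions(precision=4,suppress=True)
for n in('top','side'):
    c=robot.capture(n);cv2.imwrite(f'pics/{n}0.png',c['color'][:,:,::-1])
    M=np.array(c['camera_from_world']);print(n,-M[:3,:3].T@M[:3,3],c['fx'],c['k1'])
    for k in Z:
        r=robot.mark_of(n,k)
        for a in r[:2]: print(k,round(a['p'],2),np.array(a['position']),at_z(c,a['position'],Z[k]))
s=robot.get_state();print(s)
E
```

```text
top [ 0.3491 -0.0246  1.3771] 480.7621881396813 -0.1428937610923441
dial_left_axis 0.87 [203.1 160.1] [0.593  0.1361 0.098 ]
dial_right_axis 0.87 [251.  176.2] [0.5483 0.0059 0.098 ]
dial_right_axis 0.4 [139.1 237. ] [0.384  0.3066 0.098 ]
dial_left_peg 0.8 [208.  149.4] [0.617  0.1202 0.124 ]
dial_right_peg 0.68 [246.4 159.1] [0.5902 0.0175 0.124 ]
dial_left_code 0.71 [194.5 141. ] [0.6481 0.1618 0.09  ]
dial_right_code 0.82 [265.1 161.6] [ 0.5897 -0.0322  0.09  ]
bolt_guides 0.73 [218.7 190.1] [0.5118 0.0934 0.09  ]
bolt_post 0.63 [212.4 191.8] [0.5032 0.1071 0.122 ]
lockbox 0.59 [227.1 177.7] [0.5594 0.0776 0.    ]
mouse 0.77 [386.4 187.7] [ 0.5293 -0.3851  0.    ]
scanner 0.63 [129.  148.1] [0.6493 0.3709 0.    ]
scanner 0.28 [254.2 175. ] [ 0.5671 -0.001   0.    ]
cartridge_tray 0.81 [135.8 234.8] [0.3929 0.3419 0.    ]
cartridge_tray 0.52 [388.7 184.7] [ 0.5381 -0.3922  0.    ]
side [ 0.4753 -1.0102  0.8484] 451.2258070278413 -0.07464867350014326
dial_left_axis 0.96 [285.4 152.7] [0.608  0.1497 0.098 ]
dial_right_axis 0.71 [273.6 185.1] [ 0.5579 -0.0119  0.098 ]
dial_right_axis
[... 465 characters left out ...]
0.3069 0.    ]
mouse 0.75 [274.3 194.6] [0.5667 0.0702 0.    ]
mouse 0.65 [281.  321.2] [ 0.5421 -0.3922  0.    ]
scanner 0.56 [290.3 142.2] [0.6501 0.3685 0.    ]
cartridge_tray 0.58 [219.3 152.9] [0.3965 0.3218 0.    ]
{'clock': 1.3, 'q': array([ 1.291 ,  0.3135, -0.0471,  1.2102, -0.    ,  1.5708]), 'qvel': array([ 0.001 , -0.0011, -0.0003,  0.002 ,  0.0002,  0.0009]), 'tau': array([ -0.0019, -53.9459,  34.005 ,   0.0015,  -0.0001,   0.    ]), 'tool_pos': array([0.1657, 0.5767, 0.4047]), 'tcp_rot': array([ 0.1395,  0.9902, -0.    ,  0.    ]), 'wrist_force': array([-0.426 , -0.3981,  1.3794]), 'moment': array([ 0.0244,  0.0452, -0.04  ]), 'finger_force': 0.0, 'opening': 0.9980576750807609}
```

View pics/top0.png

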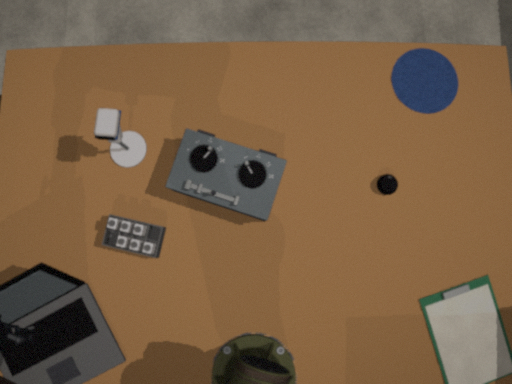

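View pics/side0.png

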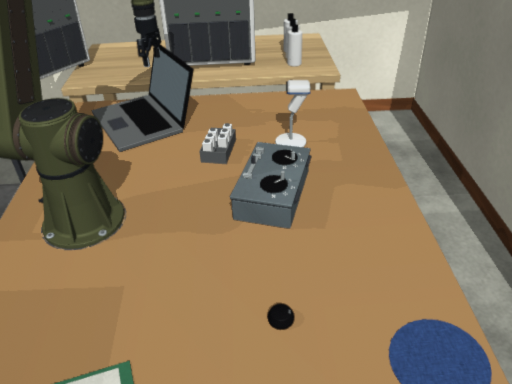

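The top view shows the box around (227,177), yawed about -18°. Its dials are at (203,158) and (252,174), and the bolt is along the near edge at (212,190). The scanner and tray stand to its left, the mouse far to the right. Next I fit the box pose to its mask and the keypoints.

```bash
cat > fit.py <<'E'
from h import *
from scipy.optimize import minimize, least_squares
def box2w(p,P):
    c,s=np.cos(p[2]),np.sin(p[2]);P=np.atleast_2d(P)
    return np.c_[p[0]+c*P[:,0]-s*P[:,1],p[1]+s*P[:,0]+c*P[:,1],P[:,2]]
C=np.array([[x,y,z] for x in(-.087,.087) for y in(-.147,.147) for z in(0,.09)])
KP=dict(dial_left_axis=(.02,.07,.098),dial_right_axis=(.02,-.07,.098),lockbox=(0,0,0),
 dial_left_code=(.02+.051*np.cos(.68),.07+.051*np.sin(.68),.09),dial_right_code=(.02+.051*np.cos(-.68),-.07+.051*np.sin(-.68),.09))
E
python3 - <<'E'
from fit import *
np.set_printoptions(precision=4,suppress=True)
cs={};ms={};kp=[]
for n in('top','side'):
    cs[n]=robot.capture(n);m=robot.trace(n,'lockbox')[0];ms[n]=m['mask'];print(n,m['p'],m['box'],m['mask'].sum())
    for k in KP:
        r=robot.mark_of(n,k)
        if r: kp.append((n,k,np.array(r[0]['position'])))
def iou(p,n):
    pts=np.array([proj(cs[n],q) for q in box2w(p,C)]);h=cv2.convexHull(pts.astype(np.float32))
    im=np.zeros((384*4,512*4),np.uint8);cv2.fillPoly(im,[np.round((h+.5)*4*16).astype(np.int32)],1,shift=4)
    M=cv2.resize(ms[n].astype(np.uint8),None,fx=4,fy=4,interpolation=0)
    return (im&M).sum()/(im|M).sum()
f=lambda p:np.concatenate([proj(cs[n],box2w(p,KP[k])[0])-q for n,k,q in kp])
r=least_squares(f,[.56,.075,-.31],loss='soft_l1');print('kp',r.x);print(f(r.x).reshape(-1,2))
for sel in(['top'],['side'],['top','side']):
    g=minimize(lambda p:-sum(iou(p,n) for n in sel),r.x,method='Nelder-Mead',options=dict(initial_simplex=r.x+np.array([[0,0,0],[.006,0,0],[0,.006,0],[0,0,.04]])))
    print(sel,g.x,g.fun)
np.save('pose0.npy',g.x)
# draw upsampled crops
out=[]
for n,(u,v) in(('top',(228,175)),('side',(272,182))):
    x0,y0=u-65,v-65;im=cv2.resize(cs[n]['color'][y0:y0+130,x0:x0+130,::-1],None,fx=3,fy=3,interpolation=cv2.INTER_CUBIC)
    D=[(*(np.array([.02,s*.07])+.038*np.array([np.cos(a),np.sin(a)])),.098) for s in(1,-1) for a in np.linspace(0,6.28,24)]
    for q in box2w(g.x,np.vstack([C,D,[[.02,.07,.098],[.02,-.07,.098]]])):
        a=(proj(cs[n],q)-[x0,y0]+.5)*3;cv2.circle(im,tuple(np.int32(a)),1,(0,0,255),-1)
    out.append(im)
cv2.imwrite('pics/fit.png',np.hstack(out))
E
```

```text
Traceback (most recent call last):
IndexError: list index out of range
```

```bash
cat > run1.py <<'E'
from fit import *
np.set_printoptions(precision=4,suppress=True)
cs={};ms={};kp=[]
for n in('top','side'):
    for _ in range(3):
        cs[n]=robot.capture(n);m=robot.trace(n,'lockbox')
        if m: ms[n]=m[0]['mask'];print(n,m[0]['p'],m[0]['box'],ms[n].sum());break
    for k in KP:
        r=robot.mark_of(n,k)
        if r: kp.append((n,k,np.array(r[0]['position'])))
def iou(p,n):
    pts=np.array([proj(cs[n],q) for q in box2w(p,C)]);h=cv2.convexHull(pts.astype(np.float32))
    im=np.zeros((384*4,512*4),np.uint8);cv2.fillPoly(im,[np.round((h+.5)*4*16).astype(np.int32)],1,shift=4)
    M=cv2.resize(ms[n].astype(np.uint8),None,fx=4,fy=4,interpolation=0)
    return (im&M).sum()/(im|M).sum()
f=lambda p:np.concatenate([proj(cs[n],box2w(p,KP[k])[0])-q for n,k,q in kp])
r=least_squares(f,[.56,.075,-.31],loss='soft_l1');print('kp',r.x);print([(n,k,e) for (n,k,_),e in zip(kp,f(r.x).reshape(-1,2))])
for sel in [[n] for n in ms]+[list(ms)]:
    g=minimize(lambda p:-sum(iou(p,n) for n in sel),r.x,method='Nelder-Mead',options=dict(initial_simplex=r.x+np.array([[0,0,0],[.006,0,0],[0,.006,0],[0,0,.04]])))
    print(sel,g.x,g.fun)
np.save('pose0.npy',g.x)
out=[]
for n,(u,v) in(('top',(228,175)),('side',(272,182))):
    x0,y0=u-65,v-65;im=cv2.resize(cs[n]['color'][y0:y0+130,x0:x0+130,::-1],None,fx=3,fy=3,interpolation=cv2.INTER_CUBIC)
    D=[(*(np.array([.02,s*.07])+.038*np.array([np.cos(a),np.sin(a)])),.098) for s in(1,-1) for a in np.linspace(0,6.28,24)]
    for q in box2w(g.x,np.vstack([C,D,[[.02,.07,.098],[.02,-.07,.098]]])):
        a=(proj(cs[n],q)-[x0,y0]+.5)*3;cv2.circle(im,tuple(np.int32(a)),1,(0,0,255),-1)
    out.append(im)
cv2.imwrite('pics/fit.png',np.hstack(out))
E
python3 run1.py
```

```text
top 0.8 [165.0, 127.5, 286.5, 221.4] 7027
side 0.79 [228.5, 142.0, 309.4, 227.7] 5120
kp [ 0.563   0.0767 -0.3343]
[('top', 'dial_right_axis', array([-3.6957, -4.0756])), ('top', 'lockbox', array([1.2263, 0.9695])), ('top', 'dial_left_code', array([ 0.1195, -2.3947])), ('top', 'dial_right_code', array([ 0.3057, -0.1161])), ('side', 'dial_left_axis', array([-0.35  ,  2.0394])), ('side', 'dial_right_axis', array([-3.3276, -0.0098])), ('side', 'lockbox', array([ 0.4993, -2.1454])), ('side', 'dial_left_code', array([-0.7774, -2.3228])), ('side', 'dial_right_code', array([0.0314, 1.2667]))]
['top'] [ 0.5602  0.0753 -0.3185] -0.9686186435493879
['side'] [ 0.5619  0.079  -0.3107] -0.9558751315327955
['top', 'side'] [ 0.5607  0.0757 -0.308 ] -1.918431058118111
```

View pics/fit.png

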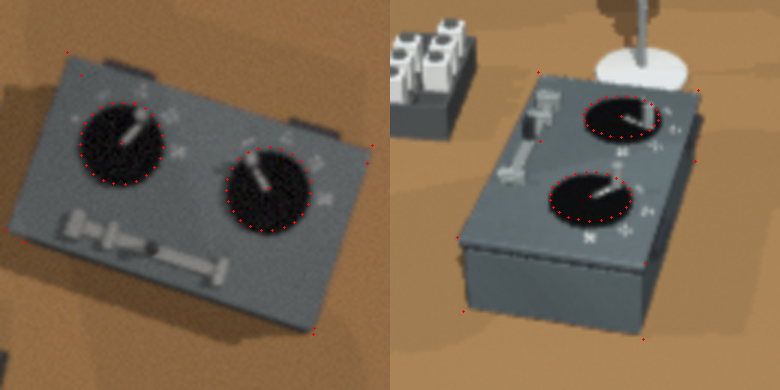

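The overlay matches box corners and dial rims within about 1–2 mm. The left peg is at about (143,113) in the crop, the right peg at (250,158) and the dark bolt post at (150,247). Next: peg angles, bolt location, and the first moves.

```bash
cat >> fit.py <<'E'
P0=np.array([.5608,.0757,-.313])
def w2box(p,W):
    c,s=np.cos(p[2]),np.sin(p[2]);d=np.array(W)[:2]-p[:2];return np.array([c*d[0]+s*d[1],-s*d[0]+c*d[1]])
def goto(bx,by,tip,psi,p=P0):
    "increment in tool frame from present pose to box-frame xy, tip height, yaw psi of tool x"
    from scipy.spatial.transform import Rotation as Ro
    s=robot.get_state();R=Ro.from_quat(s['tcp_rot']);T=np.r_[box2w(p,[bx,by,0])[0,:2],tip+.173]
    Rt=Ro.from_euler('z',psi)*Ro.from_euler('x',np.pi)
    print('target',T.round(4),'inc cm',np.round(R.inv().apply(T-s['tool_pos'])*100,2),'rot',np.round((R.inv()*Rt).as_rotvec(),3))
E
python3 - <<'E'
from fit import *
np.set_printoptions(precision=4,suppress=True)
c={n:robot.capture(n) for n in('top','side')}
ax={'left':(.02,.07),'right':(.02,-.07)}
for k in('dial_left_peg','dial_right_peg','bolt_post'):
    q={}
    for n in c:
        r=robot.mark_of(n,k)
        if r: q[n]=r[0]['position'];b=w2box(P0,at_z(c[n],q[n],Z[k]));print(k,n,b,end=' ')
        for s in ax:
            if s in k and r: d=b-ax[s];print('r',np.linalg.norm(d),'theta',1.36-np.arctan2(d[1],d[0]))
    print()
for s,p in(('left',(143,113)),('right',(250,158)),('post',(151,244))):
    b=w2box(P0,at_z(c['top'],(163+p[0]/3-.5,110+p[1]/3-.5),.124));print('hand',s,b,[ (np.linalg.norm(b-ax[s]),1.36-np.arctan2(*(b-ax[s])[::-1])) ] if s in ax else '')
for p in ((75,222),(112,235),(220,270)):print('guide',w2box(P0,at_z(c['top'],(163+p[0]/3-.5,110+p[1]/3-.5),.105)))
goto(.02,.02,.2,.62)
E
```

```text
dial_left_peg top [0.0471 0.0581] r 0.029585650233602028 theta 1.7723666169281904
dial_left_peg side [0.0507 0.0628] r 0.03154285009268706 theta 1.5903254678891214

dial_right_peg top [ 0.0402 -0.0445] r 0.03256277549906785 theta 0.45993499343422184
dial_right_peg side [ 0.039  -0.0566] r 0.023249386998053952 theta 0.7463088753709193

bolt_post top [-0.0637  0.0175] bolt_post side [-0.0472  0.0021] 
hand left [0.0473 0.056 ] [(np.float64(0.030660969645863054), np.float64(1.8328644746602105))]
hand right [ 0.0376 -0.0474] [(np.float64(0.0286336517892531), np.float64(0.45062703089346723))]
hand post [-0.0618  0.0116] 
guide [-0.0623  0.0857]
guide [-0.0632  0.0502]
guide [-0.0634 -0.0517]
target [0.586  0.0886 0.373 ] inc cm [-53.88 -35.3    3.17] rot [-0.     0.     2.242]
```

```bash
python3 -c "
from fit import *
goto(.0357,.0336,.19,.81)"
```

```text
target [0.6051 0.0967 0.363 ] inc cm [-55.49 -33.99   4.17] rot [-0.     0.     2.052]
```

>>> step_arm(increments=[-55.5,-34,4.2,0,0,2.05,-55.5,-34,4.2,0,0,2.05,-55.5,-34,4.2,0,0,2.05,-55.5,-34,4.2,0,0,2.05,-55.5,-34,4.2,0,0,2.05,-55.5,-34,4.2,0,0,2.05,-55.5,-34,4.2,0,0,2.05,-55.5,-34,4.2,0,0,2.05], grip=0, squeeze=60)

```text
clock: 3.3
tool_pos: [0.4363, 0.2806, 0.3791]
tcp_rot: [0.676, 0.736, 0.0, 0.0]
wrist_force: [0.2, 0.5, 0.2]
opening: 0.001
finger_force: 0.0
```

```bash
python3 -c "
from fit import *
goto(.0357,.0336,.19,.81)"
```

```text
target [0.6051 0.0967 0.363 ] inc cm [-19.75  15.26   1.62] rot [ 0.    -0.001  0.846]
```

>>> step_arm(increments=[-19.7,15.3,1.6,0,0,0.85,-19.7,15.3,1.6,0,0,0.85,-19.7,15.3,1.6,0,0,0.85,-19.7,15.3,1.6,0,0,0.85,-19.7,15.3,1.6,0,0,0.85,-19.7,15.3,1.6,0,0,0.85,-19.7,15.3,1.6,0,0,0.85,-19.7,15.3,1.6,0,0,0.85])

```text
clock: 4.1
tool_pos: [0.6052, 0.1001, 0.3628]
tcp_rot: [0.918, 0.396, -0.0, -0.0]
wrist_force: [-0.5, -0.7, -0.5]
opening: 0.002
finger_force: 0.0
```

```bash
cat > look.py <<'E'
import sys
from fit import *
def crop(name,n,tip=True):
    c=robot.capture(n);u,v=(228,170) if n=='top' else (272,165)
    x0,y0=u-65,v-65;im=cv2.resize(c['color'][y0:y0+130,x0:x0+130,::-1],None,fx=4,fy=4,interpolation=cv2.INTER_CUBIC)
    cv2.imwrite(f'pics/{name}.png',im);return c
if __name__=='__main__':
    for n in sys.argv[2:]: crop(sys.argv[1]+n,n)
    goto(.0357,.0336,.108,.81)
    s=robot.get_state();print(s['tool_pos'],s['wrist_force'])
    print('box',w2box(P0,s['tool_pos']))
E
python3 look.py a side top
python3 -c "
import cv2,numpy as np;cv2.imwrite('pics/a.png',cv2.resize(np.hstack([cv2.imread('pics/aside.png'),cv2.imread('pics/atop.png')]),(800,400)))"
```

```text
target [0.6051 0.0967 0.281 ] inc cm [-0.29  0.29  8.21] rot [-0.     0.     0.005]
[0.60494878 0.10077395 0.36312185] [ 0.32942949 -0.45967853  0.54493986]
box [0.03428314 0.03744975]
```

View pics/a.png

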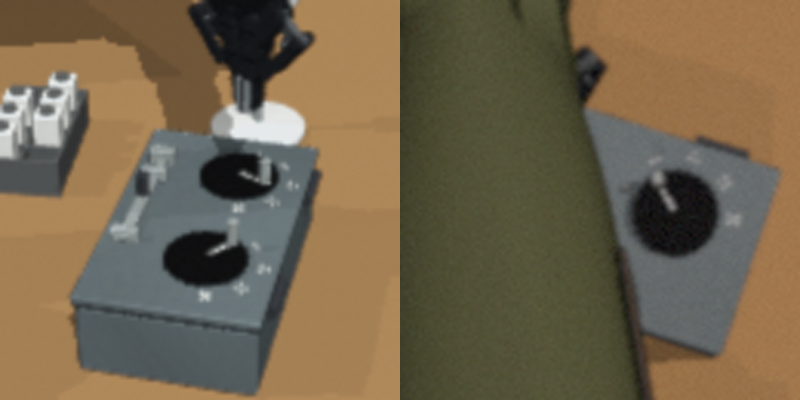

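The side crop shows the closed fingertips at (250,100), above and to the right of the left peg (265,170), with nothing beneath them. Descending.

>>> step_arm(increments=[-0.3,0.3,4,0,0,0,-0.3,0.3,6,0,0,0,-0.3,0.3,7.5,0,0,0,-0.3,0.3,8.2,0,0,0,-0.3,0.3,8.2,0,0,0])

```text
clock: 4.7
tool_pos: [0.6049, 0.0965, 0.2804]
tcp_rot: [0.918, 0.396, -0.001, -0.0]
wrist_force: [-0.1, -0.0, -0.9]
opening: -0.001
finger_force: 0.0
```

```bash
python3 look.py b side; python3 -c "
from fit import *
c=robot.capture('side')
s=robot.get_state();t=s['tool_pos'].copy();t[2]-=.173
print((proj(c,t)-np.array([207,100]))*4)"
```

```text
target [0.6051 0.0967 0.281 ] inc cm [ 0.   -0.05  0.03] rot [ 0.    -0.     0.003]
[0.60542945 0.09635513 0.28129297] [-0.19917068 -0.30804607  0.91772312]
box [0.03610108 0.03339363]
[318.50838533 237.58219398]
```

View pics/bside.png

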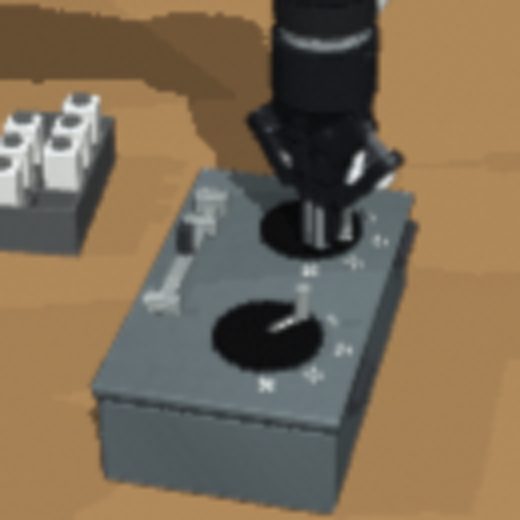

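The fingertips (318,240) are just to the right of the left peg (347,220), clear of the dial. Now I approach the peg and push along the arc.

>>> step_arm(increments=[0.3,0,0,0,0,0,0.6,0,0,0,0,0,0.8,0,0,0,0,0,0.8,0,0,0,0,0])

```text
clock: 5.2
tool_pos: [0.6115, 0.1018, 0.2813]
tcp_rot: [0.919, 0.395, 0.0, 0.0]
wrist_force: [-1.4, -0.2, 0.4]
opening: -0.001
finger_force: 0.0
```

>>> step_arm(increments=[0.1,0,0,0,0,0,0.2,0,0,0,0,0,0.3,0,0,0,0,0])

```text
clock: 5.5
tool_pos: [0.6128, 0.1033, 0.2808]
tcp_rot: [0.919, 0.395, -0.001, 0.0]
wrist_force: [-3.5, -3.6, 1.4]
opening: 0.004
finger_force: 2.2
```

>>> step_arm(increments=[0.15,0.08,0,0,0,-0.05,0.31,0.15,0,0,0,-0.1,0.31,0.15,0,0,0,-0.1])

```text
clock: 5.8
tool_pos: [0.6159, 0.1045, 0.2808]
tcp_rot: [0.898, 0.44, -0.001, 0.0]
wrist_force: [-3.2, -2.7, 2.6]
opening: 0.002
finger_force: 2.2
```

>>> step_arm(increments=[0.08,0.04,0,0,0,-0.025,0.15,0.08,0,0,0,-0.05])

```text
clock: 6.0
tool_pos: [0.6176, 0.1054, 0.2808]
tcp_rot: [0.886, 0.463, -0.001, 0.0]
wrist_force: [-2.6, -3.0, 1.8]
opening: 0.003
finger_force: 2.1
```

>>> step_arm(increments=[0.08,0.04,0,0,0,-0.025,0.15,0.08,0,0,0,-0.05])

```text
clock: 6.2
tool_pos: [0.6194, 0.1065, 0.2808]
tcp_rot: [0.874, 0.485, -0.0, -0.0]
wrist_force: [-3.6, -2.3, 1.1]
opening: 0.001
finger_force: 1.8
```

```bash
cat > st.py <<'E'
from fit import *
import sys
from scipy.spatial.transform import Rotation as Ro
s=robot.get_state();x=Ro.from_quat(s['tcp_rot']).as_matrix()[:,0];side=sys.argv[1];sg=1 if side=='left' else -1
b=w2box(P0,s['tool_pos']);psi=np.arctan2(x[1],x[0]);a=psi-P0[2]
# peg centre = along push direction 16.5 mm where it meets the 30 mm circle
A=np.array([.02,.07*sg]);t=np.array([np.cos(a),np.sin(a)])*sg;n=np.array([-t[1],t[0]])
e=b+t*.0165-A; u=e@t
v=np.sqrt(max(0,.03**2-u*u))*(-sg); peg=u*t+v*n
print('clock',s['clock'],'theta',round(1.36-np.arctan2(peg[1],peg[0]),3),'lateral off mm',round(((e-peg)@n)*1000,1),'Ft',round(float(s['wrist_force'][:2]@(np.array([x[0],x[1]])*sg)),2),'F',s['wrist_force'].round(1),'psi',round(psi,3),'b',b.round(4))
E
python3 st.py left
```

```text
clock 6.2 theta 1.575 lateral off mm -0.9 Ft -3.86 F [-3.6 -2.3  1.1] psi 1.014 b [0.0462 0.0474]
```

>>> step_arm(increments=[0.15,0.08,0,0,0,-0.05])

```text
clock: 6.3
tool_pos: [0.6206, 0.1071, 0.2807]
tcp_rot: [0.862, 0.507, -0.001, 0.0]
wrist_force: [-5.8, -4.6, 3.7]
opening: -0.002
finger_force: 3.5
```

>>> step_arm(increments=[0.15,0.08,0,0,0,-0.05])

```text
clock: 6.4
tool_pos: [0.6216, 0.1076, 0.2806]
tcp_rot: [0.849, 0.529, -0.002, 0.0]
wrist_force: [-8.0, -7.4, 5.8]
opening: -0.001
finger_force: 4.9
```

>>> step_arm(increments=[0.15,0.08,0,0,0,-0.05])

```text
clock: 6.5
tool_pos: [0.623, 0.1085, 0.2807]
tcp_rot: [0.835, 0.55, -0.001, 0.0]
wrist_force: [-5.5, -3.5, 2.8]
opening: -0.001
finger_force: 2.5
```

>>> step_arm(increments=[0.15,0.08,0,0,0,-0.05])

```text
clock: 6.6
tool_pos: [0.6246, 0.11, 0.2807]
tcp_rot: [0.821, 0.571, -0.001, -0.0]
wrist_force: [-5.1, -3.0, 3.0]
opening: -0.003
finger_force: 2.5
```

```bash
python3 st.py left
```

```text
clock 6.6 theta 1.399 lateral off mm -0.9 Ft -4.6 F [-5.1 -3.   3. ] psi 1.214 b [0.0502 0.0523]
```

>>> step_arm(increments=[0.15,0.08,0,0,0,-0.05,0.31,0.15,0,0,0,-0.1,0.47,0.21,0,0,0,-0.15,0.63,0.27,0,0,0,-0.2,0.79,0.31,0,0,0,-0.25])

```text
clock: 7.1
tool_pos: [0.6305, 0.1162, 0.2806]
tcp_rot: [0.744, 0.669, -0.001, 0.0]
wrist_force: [-4.3, -4.2, 0.7]
opening: 0.005
finger_force: 2.2
```

```bash
python3 st.py left
```

```text
clock 7.1 theta 1.162 lateral off mm -1.1 Ft -4.64 F [-4.3 -4.2  0.7] psi 1.464 b [0.0538 0.06  ]
```

>>> step_arm(increments=[0.15,0.08,0,0,0,-0.05,0.31,0.15,0,0,0,-0.1,0.38,0.18,0,0,0,-0.12])

```text
clock: 7.4
tool_pos: [0.6329, 0.1199, 0.2806]
tcp_rot: [0.702, 0.712, -0.001, 0.0]
wrist_force: [-3.7, -3.6, 1.5]
opening: 0.002
finger_force: 1.9
```

>>> step_arm(increments=[0.09,0.05,0,0,0,-0.03])

```text
clock: 7.5
tool_pos: [0.6335, 0.1208, 0.2806]
tcp_rot: [0.692, 0.722, -0.0, 0.0]
wrist_force: [-1.9, -3.1, 0.2]
opening: 0.001
finger_force: 1.8
```

>>> step_arm(increments=[0.09,0.05,0,0,0,-0.03])

```text
clock: 7.6
tool_pos: [0.634, 0.1219, 0.2807]
tcp_rot: [0.681, 0.732, -0.0, 0.0]
wrist_force: [-2.3, -3.4, -1.5]
opening: 0.002
finger_force: 1.5
```

```bash
python3 st.py left
```

```text
clock 7.6 theta 0.977 lateral off mm -1.5 Ft -3.18 F [-2.3 -3.4 -1.5] psi 1.644 b [0.0554 0.0665]
```

>>> step_arm(increments=[0.09,0.05,0,0,0,-0.03])

```text
clock: 7.7
tool_pos: [0.6345, 0.123, 0.2808]
tcp_rot: [0.67, 0.743, 0.0, 0.0]
wrist_force: [-1.6, -2.4, -0.3]
opening: -0.0
finger_force: 1.2
```

>>> step_arm(increments=[0.09,0.05,0,0,0,-0.03])

```text
clock: 7.8
tool_pos: [0.635, 0.1239, 0.2809]
tcp_rot: [0.658, 0.753, 0.0, 0.0]
wrist_force: [-1.4, -2.5, -1.5]
opening: -0.002
finger_force: 1.5
```

```bash
python3 st.py left
```

```text
clock 7.8 theta 0.916 lateral off mm -1.7 Ft -2.31 F [-1.4 -2.5 -1.5] psi 1.704 b [0.0558 0.0688]
```

>>> step_arm(increments=[0.09,0.05,0,0,0,-0.03])

```text
clock: 7.9
tool_pos: [0.6353, 0.1248, 0.2809]
tcp_rot: [0.647, 0.762, -0.0, 0.0]
wrist_force: [-1.4, -2.9, -0.7]
opening: -0.003
finger_force: 1.6
```

>>> step_arm(increments=[0.09,0.05,0,0,0,-0.03])

```text
clock: 8.0
tool_pos: [0.6356, 0.1258, 0.2809]
tcp_rot: [0.636, 0.772, -0.0, 0.0]
wrist_force: [-1.7, -3.0, -1.0]
opening: -0.001
finger_force: 1.6
```

>>> step_arm(increments=[0.09,0.05,0,0,0,-0.03])

```text
clock: 8.1
tool_pos: [0.6359, 0.1267, 0.2809]
tcp_rot: [0.624, 0.782, -0.0, 0.0]
wrist_force: [-0.6, -4.4, -1.4]
opening: 0.004
finger_force: 2.0
```

```bash
python3 st.py left
```

```text
clock 8.1 theta 0.835 lateral off mm -1.6 Ft -4.18 F [-0.6 -4.4 -1.4] psi 1.794 b [0.0558 0.0717]
```

>>> step_arm(increments=[0.09,0.05,0,0,0,-0.03])

```text
clock: 8.2
tool_pos: [0.6362, 0.1275, 0.2809]
tcp_rot: [0.612, 0.791, -0.0, 0.0]
wrist_force: [-0.5, -6.5, -0.1]
opening: -0.001
finger_force: 2.7
```

>>> step_arm(increments=[0.06,0.03,0,0,0,-0.02,0.06,0.03,0,0,0,-0.02])

```text
clock: 8.4
tool_pos: [0.6363, 0.1279, 0.2809]
tcp_rot: [0.605, 0.797, -0.001, 0.001]
wrist_force: [-0.9, -6.2, -0.4]
opening: -0.002
finger_force: 2.7
```

```bash
python3 st.py left
```

```text
clock 8.4 theta 0.804 lateral off mm -1.5 Ft -5.72 F [-0.9 -6.2 -0.4] psi 1.843 b [0.0558 0.0729]
```

>>> step_arm(increments=[0.06,0.03,0,0,0,-0.02,0.06,0.03,0,0,0,-0.02])

```text
clock: 8.6
tool_pos: [0.6365, 0.1283, 0.2809]
tcp_rot: [0.597, 0.802, -0.001, 0.001]
wrist_force: [0.0, -7.8, -0.6]
opening: 0.003
finger_force: 3.1
```

```bash
python3 st.py left
```

```text
clock 8.6 theta 0.792 lateral off mm -1.4 Ft -7.52 F [ 0.  -7.8 -0.6] psi 1.863 b [0.0558 0.0733]
```

>>> step_arm(increments=[0.06,0.03,0,0,0,-0.02,0.06,0.03,0,0,0,-0.02])

```text
clock: 8.8
tool_pos: [0.6366, 0.1288, 0.2809]
tcp_rot: [0.589, 0.808, -0.001, 0.001]
wrist_force: [-0.9, -8.4, -1.7]
opening: 0.005
finger_force: 3.6
```

```bash
python3 st.py left
```

```text
clock 8.8 theta 0.78 lateral off mm -1.3 Ft -7.73 F [-0.9 -8.4 -1.7] psi 1.883 b [0.0558 0.0738]
```

>>> step_arm(increments=[0.06,0.03,0,0,0,-0.02,0.06,0.03,0,0,0,-0.02])

```text
clock: 9.0
tool_pos: [0.6368, 0.1292, 0.2809]
tcp_rot: [0.581, 0.814, -0.001, 0.001]
wrist_force: [-0.7, -8.5, -0.8]
opening: -0.001
finger_force: 4.0
```

>>> step_arm(increments=[0.06,0.03,0,0,0,-0.02,0.06,0.03,0,0,0,-0.02])

```text
clock: 9.2
tool_pos: [0.6369, 0.1296, 0.281]
tcp_rot: [0.573, 0.82, -0.001, 0.001]
wrist_force: [-0.6, -9.9, -1.0]
opening: -0.002
finger_force: 4.5
```

```bash
python3 st.py left
```

```text
clock 9.2 theta 0.757 lateral off mm -1.2 Ft -9.12 F [-0.6 -9.9 -1. ] psi 1.922 b [0.0558 0.0748]
```

>>> step_arm(increments=[0.06,0.03,0,0,0,-0.02,0.06,0.03,0,0,0,-0.02])

```text
clock: 9.4
tool_pos: [0.6371, 0.1301, 0.281]
tcp_rot: [0.564, 0.825, -0.002, 0.002]
wrist_force: [-0.0, -11.0, -0.9]
opening: 0.002
finger_force: 4.9
```

>>> step_arm(increments=[0.06,0.03,0,0,0,-0.02,0.06,0.03,0,0,0,-0.02])

```text
clock: 9.6
tool_pos: [0.6372, 0.1305, 0.281]
tcp_rot: [0.556, 0.831, -0.002, 0.002]
wrist_force: [-0.2, -12.0, -0.2]
opening: -0.004
finger_force: 5.3
```

```bash
python3 st.py left
```

```text
clock 9.6 theta 0.734 lateral off mm -1.0 Ft -11.05 F [ -0.2 -12.   -0.2] psi 1.962 b [0.0558 0.0757]
```

The force climbs linearly to 12 N without yielding, and the stop at about 0.84 matches the gate predicted from notch 3 (about 0.85). The left dial looks caught. Backing off and moving to the right dial.

>>> step_arm(increments=[-0.5,0,0,0,0,0,-1.3,0,0,0,0,0,-1.5,0,-3,0,0,0,-1.5,0,-5,0,0,0,-1.5,0,-5,0,0,0])

```text
clock: 10.1
tool_pos: [0.6443, 0.1189, 0.3348]
tcp_rot: [0.556, 0.831, 0.003, 0.002]
wrist_force: [0.6, 0.2, -0.7]
opening: -0.005
finger_force: 0.0
```

```bash
python3 -c "
from fit import *
goto(.0183,-.0303,.158,2.158)"
```

```text
target [0.5689 0.0412 0.331 ] inc cm [-4.3  -9.94  0.31] rot [ 0.007  0.001 -0.196]
```

>>> step_arm(increments=[-2,-5,0,0,0,-0.1,-4.3,-9.9,0.3,0,0,-0.2,-4.3,-9.9,0.3,0,0,-0.2,-4.3,-9.9,0.3,0,0,-0.2,-4.3,-9.9,0.3,0,0,-0.2,-4.3,-9.9,0.3,0,0,-0.2])

```text
clock: 10.7
tool_pos: [0.5686, 0.0418, 0.3281]
tcp_rot: [0.47, 0.883, 0.001, 0.0]
wrist_force: [-0.5, 0.2, 0.5]
opening: 0.002
finger_force: 0.0
```

```bash
python3 -c "
from fit import *
goto(.0183,-.0303,.108,2.158)
c=robot.capture('side');b=[]
for n in('side',):
  for k in('dial_right_peg','dial_left_peg'):
    r=robot.mark_of(n,k)
    if r: print(k,r[0],w2box(P0,at_z(c,r[0]['position'],.124)))
x0,y0=207,100
cv2.imwrite('pics/c.png',cv2.resize(c['color'][y0:y0+130,x0:x0+130,::-1],None,fx=4,fy=4,interpolation=cv2.INTER_CUBIC))"
```

```text
target [0.5689 0.0412 0.281 ] inc cm [-0.07 -0.01  4.71] rot [0.001 0.    0.005]
dial_right_peg {'position': [279.7, 171.6], 'p': 0.9} [ 0.0345519  -0.05316365]
dial_left_peg {'position': [293.4, 145.8], 'p': 0.51} [0.04576166 0.08815967]
```

View pics/c.png

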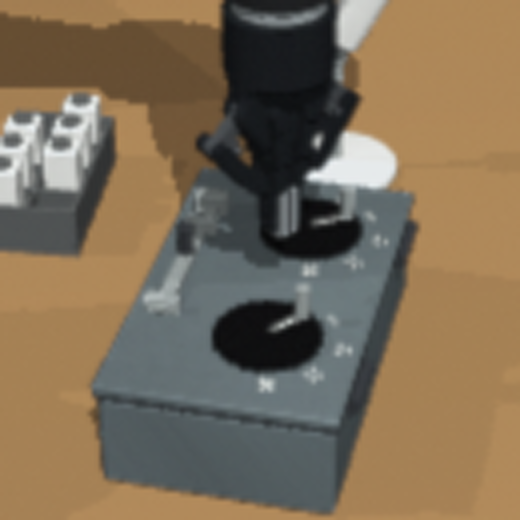

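The left peg (347,200) points at its new setting near 2, and the right peg (303,300) has not moved. The fingertips hang behind the right peg, so I descend and start the push.

>>> step_arm(increments=[-0.1,0,2.5,0,0,0,-0.1,0,4.2,0,0,0,-0.1,0,4.7,0,0,0,-0.1,0,4.7,0,0,0])

```text
clock: 11.25
tool_pos: [0.5678, 0.0405, 0.2802]
tcp_rot: [0.47, 0.882, -0.0, -0.001]
wrist_force: [-0.4, 0.2, 0.1]
opening: -0.002
finger_force: 0.0
```

>>> step_arm(increments=[-0.3,0,0,0,0,0,-0.6,0,0,0,0,0,-0.7,0,0,0,0,0])

```text
clock: 11.55
tool_pos: [0.5726, 0.0341, 0.2819]
tcp_rot: [0.471, 0.882, 0.0, 0.001]
wrist_force: [0.4, 0.2, 0.3]
opening: -0.0
finger_force: 0.0
```

>>> step_arm(increments=[-0.1,0,0,0,0,0,-0.2,0,0,0,0,0,-0.3,0,0,0,0,0])

```text
clock: 11.85
tool_pos: [0.5736, 0.0318, 0.2811]
tcp_rot: [0.471, 0.882, 0.0, 0.0]
wrist_force: [0.5, -0.6, 0.5]
opening: 0.003
finger_force: 0.0
```

```bash
python3 st.py right
```

```text
clock 11.85 theta 0.492 lateral off mm -1.2 Ft 0.74 F [ 0.5 -0.6  0.5] psi 2.162 b [ 0.0257 -0.0379]
```

>>> step_arm(increments=[-0.15,0.08,0,0,0,0.05])

```text
clock: 11.95
tool_pos: [0.5748, 0.0311, 0.2809]
tcp_rot: [0.493, 0.87, 0.0, -0.0]
wrist_force: [-2.3, 2.6, 1.7]
opening: -0.001
finger_force: 1.8
```

>>> step_arm(increments=[-0.15,0.08,0,0,0,0.05])

```text
clock: 12.05
tool_pos: [0.5759, 0.0307, 0.2809]
tcp_rot: [0.515, 0.857, 0.0, -0.001]
wrist_force: [-3.8, 4.4, 2.8]
opening: -0.004
finger_force: 2.4
```

>>> step_arm(increments=[-0.15,0.08,0,0,0,0.05])

```text
clock: 12.15
tool_pos: [0.5772, 0.0298, 0.2809]
tcp_rot: [0.536, 0.844, 0.0, -0.001]
wrist_force: [-3.0, 4.0, 2.7]
opening: 0.002
finger_force: 2.4
```

```bash
python3 st.py right
```

```text
clock 12.15 theta 0.615 lateral off mm -1.4 Ft -4.94 F [-3.   4.   2.7] psi 2.01 b [ 0.0298 -0.0386]
```

>>> step_arm(increments=[-0.15,0.08,0,0,0,0.05,-0.31,0.15,0,0,0,0.1])

```text
clock: 12.35
tool_pos: [0.5799, 0.0278, 0.2809]
tcp_rot: [0.577, 0.816, 0.0, -0.001]
wrist_force: [-3.3, 3.5, 2.5]
opening: 0.004
finger_force: 2.3
```

>>> step_arm(increments=[-0.15,0.08,0,0,0,0.05,-0.31,0.15,0,0,0,0.1])

```text
clock: 12.55
tool_pos: [0.5824, 0.0253, 0.2809]
tcp_rot: [0.618, 0.787, 0.0, -0.001]
wrist_force: [-2.6, 4.1, 2.2]
opening: 0.002
finger_force: 1.9
```

>>> step_arm(increments=[-0.15,0.08,0,0,0,0.05,-0.31,0.15,0,0,0,0.1])

```text
clock: 12.75
tool_pos: [0.5845, 0.0231, 0.2809]
tcp_rot: [0.656, 0.755, 0.001, -0.002]
wrist_force: [-4.4, 7.9, 2.3]
opening: -0.001
finger_force: 4.0
```

>>> step_arm(increments=[-0.15,0.08,0,0,0,0.05,-0.31,0.15,0,0,0,0.1])

```text
clock: 12.95
tool_pos: [0.5865, 0.0203, 0.2809]
tcp_rot: [0.693, 0.721, 0.001, -0.002]
wrist_force: [-2.6, 3.8, 2.3]
opening: 0.004
finger_force: 2.0
```

```bash
python3 st.py right
```

```text
clock 12.95 theta 1.015 lateral off mm -1.1 Ft -3.94 F [-2.6  3.8  2.3] psi 1.611 b [ 0.0415 -0.0448]
```

>>> step_arm(increments=[-0.15,0.08,0,0,0,0.05,-0.31,0.15,0,0,0,0.1,-0.47,0.21,0,0,0,0.15,-0.63,0.27,0,0,0,0.2])

```text
clock: 13.35
tool_pos: [0.5896, 0.0139, 0.2809]
tcp_rot: [0.761, 0.648, 0.001, -0.002]
wrist_force: [-2.1, 4.5, 1.8]
opening: 0.001
finger_force: 2.2
```

>>> step_arm(increments=[-0.15,0.08,0,0,0,0.05,-0.31,0.15,0,0,0,0.1,-0.47,0.21,0,0,0,0.15,-0.63,0.27,0,0,0,0.2])

```text
clock: 13.75
tool_pos: [0.5915, 0.0073, 0.2809]
tcp_rot: [0.822, 0.569, 0.001, -0.002]
wrist_force: [-1.1, 5.9, 1.4]
opening: 0.002
finger_force: 2.2
```

```bash
python3 st.py right
```

```text
clock 13.75 theta 1.431 lateral off mm -0.5 Ft -5.19 F [-1.1  5.9  1.4] psi 1.211 b [ 0.0502 -0.0556]
```

>>> step_arm(increments=[-0.15,0.08,0,0,0,0.05])

```text
clock: 13.85
tool_pos: [0.5917, 0.0057, 0.2809]
tcp_rot: [0.836, 0.548, 0.001, -0.002]
wrist_force: [-1.0, 5.3, 2.0]
opening: 0.001
finger_force: 2.2
```

>>> step_arm(increments=[-0.15,0.08,0,0,0,0.05])

```text
clock: 13.95
tool_pos: [0.5919, 0.0039, 0.281]
tcp_rot: [0.85, 0.527, 0.001, -0.002]
wrist_force: [-1.4, 4.9, 0.7]
opening: -0.0
finger_force: 1.7
```

>>> step_arm(increments=[-0.15,0.08,0,0,0,0.05])

```text
clock: 14.05
tool_pos: [0.592, 0.0021, 0.2809]
tcp_rot: [0.863, 0.506, 0.001, -0.001]
wrist_force: [-0.4, 5.2, 1.1]
opening: -0.003
finger_force: 2.1
```

>>> step_arm(increments=[-0.15,0.08,0,0,0,0.05])

```text
clock: 14.15
tool_pos: [0.5922, 0.0008, 0.281]
tcp_rot: [0.875, 0.484, 0.001, -0.002]
wrist_force: [1.9, 8.5, -0.5]
opening: 0.0
finger_force: 3.6
```

```bash
python3 st.py right
```

```text
clock 14.15 theta 1.618 lateral off mm -0.1 Ft -8.26 F [ 1.9  8.5 -0.5] psi 1.011 b [ 0.0529 -0.0616]
```

>>> step_arm(increments=[-0.15,0.08,0,0,0,0.05])

```text
clock: 14.25
tool_pos: [0.5923, -0.0003, 0.281]
tcp_rot: [0.887, 0.462, 0.002, -0.003]
wrist_force: [2.0, 11.1, -0.6]
opening: -0.001
finger_force: 4.9
```

>>> step_arm(increments=[-0.15,0.08,0,0,0,0.05])

```text
clock: 14.35
tool_pos: [0.5921, -0.0024, 0.281]
tcp_rot: [0.898, 0.44, 0.001, -0.002]
wrist_force: [-0.3, 4.8, -0.5]
opening: -0.0
finger_force: 2.2
```

>>> step_arm(increments=[-0.15,0.08,0,0,0,0.05,-0.31,0.15,0,0,0,0.1,-0.47,0.21,0,0,0,0.15])

```text
clock: 14.65
tool_pos: [0.5909, -0.0078, 0.281]
tcp_rot: [0.929, 0.371, 0.001, -0.002]
wrist_force: [1.5, 5.1, -1.1]
opening: 0.002
finger_force: 2.4
```

```bash
python3 st.py right
```

```text
clock 14.65 theta 1.867 lateral off mm 0.3 Ft -4.6 F [ 1.5  5.1 -1.1] psi 0.761 b [ 0.0543 -0.0702]
```

>>> step_arm(increments=[-0.15,0.08,0,0,0,0.05,-0.31,0.15,0,0,0,0.1,-0.47,0.21,0,0,0,0.15])

```text
clock: 14.95
tool_pos: [0.5891, -0.0127, 0.2811]
tcp_rot: [0.954, 0.301, 0.001, -0.001]
wrist_force: [1.1, 4.7, 0.1]
opening: 0.001
finger_force: 2.1
```

>>> step_arm(increments=[-0.15,0.08,0,0,0,0.05])

```text
clock: 15.05
tool_pos: [0.5884, -0.0142, 0.2811]
tcp_rot: [0.961, 0.277, 0.001, -0.001]
wrist_force: [2.2, 4.1, -1.4]
opening: 0.003
finger_force: 2.3
```

>>> step_arm(increments=[-0.09,0.05,0,0,0,0.03])

```text
clock: 15.15
tool_pos: [0.5879, -0.0152, 0.281]
tcp_rot: [0.965, 0.262, 0.001, -0.001]
wrist_force: [2.0, 4.4, -1.0]
opening: 0.0
finger_force: 2.0
```

>>> step_arm(increments=[-0.09,0.05,0,0,0,0.03])

```text
clock: 15.25
tool_pos: [0.5873, -0.0163, 0.2811]
tcp_rot: [0.969, 0.248, 0.001, -0.001]
wrist_force: [1.6, 3.3, -1.0]
opening: -0.002
finger_force: 1.7
```

```bash
python3 st.py right
```

```text
clock 15.25 theta 2.127 lateral off mm 0.8 Ft -2.96 F [ 1.6  3.3 -1. ] psi 0.501 b [ 0.0535 -0.0793]
```

>>> step_arm(increments=[-0.09,0.05,0,0,0,0.03])

```text
clock: 15.35
tool_pos: [0.5865, -0.0175, 0.2811]
tcp_rot: [0.972, 0.233, 0.0, -0.0]
wrist_force: [1.4, 2.4, 0.8]
opening: 0.004
finger_force: 1.4
```

>>> step_arm(increments=[-0.09,0.05,0,0,0,0.03])

```text
clock: 15.45
tool_pos: [0.5858, -0.0187, 0.2811]
tcp_rot: [0.976, 0.218, 0.0, 0.0]
wrist_force: [0.7, 1.7, 0.8]
opening: -0.002
finger_force: 1.0
```

```bash
python3 st.py right
```

```text
clock 15.45 theta 2.205 lateral off mm 1.3 Ft -1.31 F [0.7 1.7 0.8] psi 0.44 b [ 0.0528 -0.0821]
```

>>> step_arm(increments=[-0.09,0.05,0,0,0,0.03])

```text
clock: 15.55
tool_pos: [0.5852, -0.0196, 0.2811]
tcp_rot: [0.979, 0.203, 0.0, -0.0]
wrist_force: [1.1, 3.2, 0.1]
opening: -0.003
finger_force: 1.5
```

>>> step_arm(increments=[-0.06,0.03,0,0,0,0.02])

```text
clock: 15.65
tool_pos: [0.5848, -0.0201, 0.281]
tcp_rot: [0.981, 0.194, 0.0, -0.0]
wrist_force: [1.0, 3.0, -0.1]
opening: 0.001
finger_force: 1.5
```

>>> step_arm(increments=[-0.06,0.03,0,0,0,0.02,-0.06,0.03,0,0,0,0.02])

```text
clock: 15.85
tool_pos: [0.5843, -0.0206, 0.281]
tcp_rot: [0.983, 0.184, 0.0, 0.0]
wrist_force: [2.0, 3.5, -0.1]
opening: 0.0
finger_force: 1.3
```

```bash
python3 st.py right
```

```text
clock 15.85 theta 2.272 lateral off mm 1.4 Ft -3.13 F [ 2.   3.5 -0.1] psi 0.371 b [ 0.052  -0.0844]
```

>>> step_arm(increments=[-0.06,0.03,0,0,0,0.02,-0.06,0.03,0,0,0,0.02])

```text
clock: 16.05
tool_pos: [0.584, -0.0211, 0.2811]
tcp_rot: [0.985, 0.175, 0.0, 0.0]
wrist_force: [1.8, 1.5, -0.2]
opening: 0.001
finger_force: 1.6
```

>>> step_arm(increments=[-0.06,0.03,0,0,0,0.02,-0.06,0.03,0,0,0,0.02])

```text
clock: 16.25
tool_pos: [0.5836, -0.0215, 0.2811]
tcp_rot: [0.986, 0.165, 0.0, 0.0]
wrist_force: [2.6, 2.6, -0.7]
opening: 0.005
finger_force: 2.1
```

```bash
python3 st.py right
```

```text
clock 16.25 theta 2.303 lateral off mm 1.4 Ft -3.3 F [ 2.6  2.6 -0.7] psi 0.331 b [ 0.0516 -0.0855]
```

>>> step_arm(increments=[-0.06,0.03,0,0,0,0.02,-0.06,0.03,0,0,0,0.02])

```text
clock: 16.45
tool_pos: [0.5833, -0.0219, 0.2811]
tcp_rot: [0.988, 0.155, 0.001, -0.0]
wrist_force: [3.7, 3.0, -0.5]
opening: 0.001
finger_force: 2.5
```

>>> step_arm(increments=[-0.06,0.03,0,0,0,0.02,-0.06,0.03,0,0,0,0.02])

```text
clock: 16.65
tool_pos: [0.583, -0.0223, 0.2812]
tcp_rot: [0.989, 0.145, 0.001, -0.0]
wrist_force: [5.3, 3.8, -0.5]
opening: 0.001
finger_force: 2.9
```

>>> step_arm(increments=[-0.06,0.03,0,0,0,0.02,-0.06,0.03,0,0,0,0.02])

```text
clock: 16.85
tool_pos: [0.5827, -0.0227, 0.2812]
tcp_rot: [0.991, 0.135, 0.001, -0.0]
wrist_force: [6.5, 3.8, -1.0]
opening: -0.002
finger_force: 3.4
```

```bash
python3 st.py right
```

```text
clock 16.85 theta 2.34 lateral off mm 1.3 Ft -7.31 F [ 6.5  3.8 -1. ] psi 0.271 b [ 0.0512 -0.0869]
```

>>> step_arm(increments=[-0.08,0,0,0,0,0,-0.08,0,0,0,0,0])

```text
clock: 17.05
tool_pos: [0.5823, -0.0229, 0.2813]
tcp_rot: [0.991, 0.135, 0.002, -0.0]
wrist_force: [7.9, 3.6, -2.9]
opening: -0.004
finger_force: 4.0
```

>>> step_arm(increments=[-0.06,0,0,0,0,0,-0.06,0,0,0,0,0])

```text
clock: 17.25
tool_pos: [0.582, -0.023, 0.2813]
tcp_rot: [0.991, 0.135, 0.002, -0.0]
wrist_force: [8.3, 4.4, -3.7]
opening: 0.002
finger_force: 4.6
```

```bash
python3 st.py right
```

```text
clock 17.25 theta 2.366 lateral off mm 1.3 Ft -9.21 F [ 8.3  4.4 -3.7] psi 0.272 b [ 0.0505 -0.0874]
```

>>> step_arm(increments=[-0.08,0,0,0,0,0,-0.08,0,0,0,0,0])

```text
clock: 17.45
tool_pos: [0.5816, -0.0231, 0.2814]
tcp_rot: [0.991, 0.135, 0.002, -0.0]
wrist_force: [9.0, 4.7, -5.0]
opening: -0.001
finger_force: 5.2
```

>>> step_arm(increments=[-0.06,0,0,0,0,0,-0.06,0,0,0,0,0])

```text
clock: 17.65
tool_pos: [0.5813, -0.0233, 0.2814]
tcp_rot: [0.991, 0.135, 0.003, -0.0]
wrist_force: [10.6, 5.0, -4.4]
opening: -0.002
finger_force: 5.8
```

```bash
python3 st.py right
```

```text
clock 17.65 theta 2.392 lateral off mm 1.4 Ft -11.59 F [10.6  5.  -4.4] psi 0.272 b [ 0.0499 -0.0879]
```

Dead stop at 11.6 N, so the right dial is caught. Backing off and going to the bolt.

>>> step_arm(increments=[0.6,0,0,0,0,0,1.5,0,0,0,0,0,1.7,0,-3,0,0,0,1.7,0,-5,0,0,0,1.7,0,-5,0,0,0])

```text
clock: 18.15
tool_pos: [0.5967, -0.0194, 0.3335]
tcp_rot: [0.991, 0.135, 0.002, 0.001]
wrist_force: [0.3, -0.7, -0.7]
opening: -0.0
finger_force: 0.0
```

```bash
python3 -c "
from fit import *
goto(-.063,.038,.158,1.257)"
```

```text
target [0.5126 0.1313 0.331 ] inc cm [ -4.07 -16.77   0.21] rot [ 0.003 -0.002 -0.986]
```

>>> step_arm(increments=[-1,-4,0,0,0,-0.15,-2,-8,0,0,0,-0.3,-3,-12,0,0,0,-0.45,-4.1,-16.8,0,0,0,-0.6,-4.1,-16.8,0,0,0,-0.75,-4.1,-16.8,0,0,0,-0.9,-4.1,-16.8,0,0,0,-0.985,-4.1,-16.8,0,0,0,-0.985])

```text
clock: 18.95
tool_pos: [0.5105, 0.1316, 0.3299]
tcp_rot: [0.809, 0.588, -0.001, -0.0]
wrist_force: [0.0, -0.6, -0.2]
opening: 0.008
finger_force: 0.0
```

```bash
python3 -c "
from fit import *
goto(-.063,.038,.110,1.257)
c=robot.capture('side')
r=robot.mark_of('side','bolt_post')
if r: print(r[0],w2box(P0,at_z(c,r[0]['position'],.122)))
cv2.imwrite('pics/d.png',cv2.resize(c['color'][100:230,207:337,::-1],None,fx=4,fy=4,interpolation=cv2.INTER_CUBIC))"
```

```text
target [0.5126 0.1313 0.283 ] inc cm [0.04 0.22 4.69] rot [-0.001  0.002 -0.   ]
{'position': [254.0, 156.4], 'p': 0.5} [-0.05628823  0.00878422]
```

View pics/d.png

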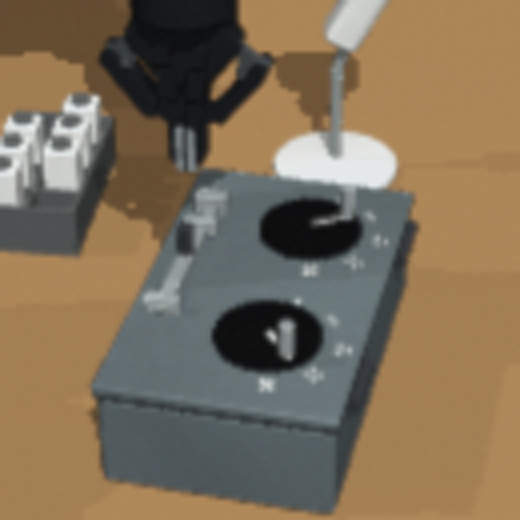

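The right peg (287,340) now points near 4, and the bolt post (dark, 187,235) is in line with the fingertips (188,160), which are above and to its left. Descending and pushing it right.

>>> step_arm(increments=[0,0.2,2.5,0,0,0,0,0.2,4.2,0,0,0,0,0.2,4.7,0,0,0,0,0.2,4.7,0,0,0])

```text
clock: 19.45
tool_pos: [0.5125, 0.1308, 0.2831]
tcp_rot: [0.809, 0.587, -0.001, -0.0]
wrist_force: [-1.0, -0.2, 0.4]
opening: -0.001
finger_force: 0.0
```

>>> step_arm(increments=[-0.3,0,0,0,0,0,-0.6,0,0,0,0,0,-0.8,0,0,0,0,0,-0.9,0,0,0,0,0])

```text
clock: 19.85
tool_pos: [0.5102, 0.1223, 0.2845]
tcp_rot: [0.809, 0.588, 0.0, 0.0]
wrist_force: [0.3, 0.8, 0.7]
opening: -0.003
finger_force: 0.0
```

>>> step_arm(increments=[-0.1,0,0,0,0,0,-0.2,0,0,0,0,0])

```text
clock: 20.05
tool_pos: [0.5098, 0.1209, 0.2843]
tcp_rot: [0.809, 0.588, 0.001, -0.0]
wrist_force: [-0.2, 1.7, 0.7]
opening: 0.003
finger_force: 1.3
```

>>> step_arm(increments=[-0.1,0,0,0,0,0,-0.2,0,0,0,0,0])

```text
clock: 20.25
tool_pos: [0.5092, 0.119, 0.2842]
tcp_rot: [0.809, 0.588, 0.001, -0.0]
wrist_force: [-0.0, 2.7, 2.1]
opening: 0.004
finger_force: 1.3
```

>>> step_arm(increments=[-0.1,0,0,0,0,0,-0.15,0,0,0,0,0])

```text
clock: 20.45
tool_pos: [0.5086, 0.1173, 0.2842]
tcp_rot: [0.809, 0.588, 0.0, 0.0]
wrist_force: [0.9, 3.0, 2.0]
opening: 0.0
finger_force: 1.3
```

>>> step_arm(increments=[-0.1,0,0,0,0,0,-0.15,0,0,0,0,0])

```text
clock: 20.65
tool_pos: [0.5081, 0.1158, 0.284]
tcp_rot: [0.809, 0.588, 0.0, 0.0]
wrist_force: [0.8, 2.4, 1.3]
opening: -0.003
finger_force: 1.3
```

>>> step_arm(increments=[-0.1,0,0,0,0,0,-0.15,0,0,0,0,0])

```text
clock: 20.85
tool_pos: [0.5076, 0.1144, 0.284]
tcp_rot: [0.809, 0.588, 0.0, 0.0]
wrist_force: [1.6, 2.1, 2.0]
opening: 0.001
finger_force: 1.3
```

The bolt is past the 3 mm block at steady friction (about 2.5 N), so both dials are caught. Carrying on to the stop.

>>> step_arm(increments=[-0.2,0,0,0,0,0,-0.4,0,0,0,0,0,-0.6,0,0,0,0,0,-0.8,0,0,0,0,0,-1.0,0,0,0,0,0,-1.2,0,0,0,0,0,-1.4,0,0,0,0,0,-1.6,0,0,0,0,0])

```text
clock: 21.65
tool_pos: [0.5025, 0.0991, 0.284]
tcp_rot: [0.809, 0.588, 0.0, 0.0]
wrist_force: [1.6, 2.4, 2.0]
opening: 0.003
finger_force: 1.3
```

>>> step_arm(increments=[-0.1,0,0,0,0,0,-0.2,0,0,0,0,0,-0.3,0,0,0,0,0,-0.4,0,0,0,0,0,-0.4,0,0,0,0,0])

```text
clock: 22.15
tool_pos: [0.5013, 0.0953, 0.2839]
tcp_rot: [0.809, 0.588, -0.0, 0.0]
wrist_force: [1.0, 2.0, 1.9]
opening: -0.003
finger_force: 1.0
```

>>> step_arm(increments=[-0.1,0,0,0,0,0,-0.15,0,0,0,0,0,-0.15,0,0,0,0,0])

```text
clock: 22.45
tool_pos: [0.5008, 0.094, 0.2839]
tcp_rot: [0.809, 0.588, -0.0, -0.0]
wrist_force: [0.7, 1.9, 1.5]
opening: -0.0
finger_force: 1.1
```

>>> step_arm(increments=[-0.1,0,0,0,0,0,-0.1,0,0,0,0,0])

```text
clock: 22.65
tool_pos: [0.5005, 0.093, 0.2839]
tcp_rot: [0.809, 0.588, -0.0, -0.0]
wrist_force: [0.5, 0.8, 1.2]
opening: 0.002
finger_force: 1.1
```

>>> step_arm(increments=[-0.1,0,0,0,0,0,-0.1,0,0,0,0,0])

```text
clock: 22.85
tool_pos: [0.5002, 0.092, 0.2839]
tcp_rot: [0.809, 0.588, -0.0, -0.0]
wrist_force: [1.7, 2.0, 1.8]
opening: 0.001
finger_force: 1.1
```

>>> step_arm(increments=[-0.1,0,0,0,0,0,-0.1,0,0,0,0,0])

```text
clock: 23.05
tool_pos: [0.4999, 0.0911, 0.2839]
tcp_rot: [0.809, 0.588, -0.0, -0.0]
wrist_force: [1.3, 2.4, 1.9]
opening: 0.002
finger_force: 1.3
```

>>> step_arm(increments=[-0.1,0,0,0,0,0,-0.1,0,0,0,0,0])

```text
clock: 23.25
tool_pos: [0.4998, 0.0907, 0.284]
tcp_rot: [0.809, 0.588, 0.001, -0.001]
wrist_force: [1.1, 6.1, -0.2]
opening: 0.001
finger_force: 2.8
```

Force is rising at the stop. I add 1 mm more to seat the bolt, then back off.

>>> step_arm(increments=[-0.1,0,0,0,0,0,-0.1,0,0,0,0,0])

```text
clock: 23.45
tool_pos: [0.4997, 0.0902, 0.284]
tcp_rot: [0.809, 0.588, 0.001, -0.001]
wrist_force: [1.8, 8.4, -0.6]
opening: -0.002
finger_force: 4.2
```

>>> step_arm(increments=[0.5,0,0,0,0,0,1,0,0,0,0,0,1,0,-3,0,0,0,1,0,-7,0,0,0,1,0,-9,0,0,0,1,0,-9,0,0,0,1,0,-9,0,0,0])

```text
clock: 24.15
tool_pos: [0.5023, 0.0987, 0.3737]
tcp_rot: [0.809, 0.588, -0.0, 0.0]
wrist_force: [-0.6, 0.3, -0.7]
opening: 0.001
finger_force: 0.0
```

```bash
python3 -c "
from fit import *
c=robot.capture('side')
cv2.imwrite('pics/e.png',cv2.resize(c['color'][100:230,207:337,::-1],None,fx=4,fy=4,interpolation=cv2.INTER_CUBIC))
print(robot.get_state()['wrist_force'])"
```

```text
[-0.42224022 -0.04506957 -0.56114795]
```

View pics/e.png

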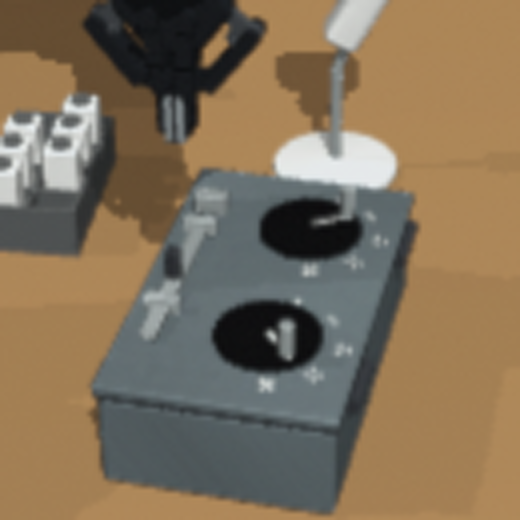

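The bolt has moved right: the post is at (173,262) and the bar end sticks out past the right guide at (152,325). The dials are unchanged and the arm is clear.

```bash
python3 -c "
from plant import robot
print(robot.close_job())"
```

```text
the job is handed in; nothing more can be done
None
```

Job handed in: both dials hit dead stops near 2 and 4, the bolt slid right to its end stop, no push read above about 13 N, and nothing but the pegs and bolt post was touched; the hand-in returned no verdict.

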